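# Sweep turned knob blanks through the tray gate

### The job

With the fingertips, sweep the three round wooden knob blanks lying on the tray through the narrow gate in its fence, one at a time, so that each drops into the slot behind the gate and all three end up lying in it. Only push them along the tray: do not lift or carry any over the fence, and leave the glue bottle, the turned finial and the sanding block where they stand.

Things in the scene. Friction and masses are not known exactly. Their poses are not given: they have to be found in the camera images.
- tray: Raised plywood tray, fixed to the bench at varying place and yaw. Origin on the bench under it; x points over the deck to the gate, y left along the fence, z up. Flat deck, top at z = 70 mm, free from x = -125 mm (rear board) to 85 mm (fence) and y = -150 to 150 mm (side boards); these boards' tops are at z = 92 mm
- gate_mid (a point): Middle of the gate, on the deck's top, at the deck's edge (tray x 93, y 0, z 70 mm). The fence is 8 mm thick (tray x 85 to 93 mm), 20 mm high above the deck. The gate is a gap 48 mm wide between two round dark posts, 12 mm diameter, 22 mm high, centred at tray x 87, y -30 and 30 mm
- slot_in (a point): Middle of the slot's mouth, level with the deck's top (tray x 124, y 0, z 70 mm). The slot is an open-topped pocket right behind the gate's edge, tray x 93 to 155, y -25 to 25 mm, floor at z = 8 mm (62 mm below the deck); its side walls and clear front wall are 8 mm thick and reach z = 90 mm
- blank0_mid (a point): Centre (half-way up) of a turned wooden knob blank: a flat disc of 36 mm diameter, 14 mm thick, about 13 g, lying flat on the deck at the start. The three blanks are alike. It slides on the deck with ordinary wood friction and does not roll when flat; it tips into the slot by itself once its centre has passed the deck's edge in the gate
- blank1_mid (a point): Centre of a second knob blank, the same size
- blank2_mid (a point): Centre of a third knob blank, the same size
- glue: Bystander: yellow glue bottle, 52 mm diameter, 100 mm tall, standing loose on the bench beside the tray. Origin at the centre of its underside
- finial: Bystander: dark turned wooden finial, 44 mm diameter at the foot, 88 mm tall, standing loose on the bench beyond the fence, beside the slot. Origin at the centre of its underside
- sandblock: Bystander: cork sanding block, 110 x 62 x 30 mm, loose on the bench beside the tray. Origin at the centre of its underside, x along its length
Things that resemble listed ones, but are neither listed nor needed, are in the scene too. What is shaped like the part that bears blank0_mid but green is not meant. What is shaped like the part that bears blank1_mid but turquoise is not meant.

How it is judged:
On the way, in this order (a step that is already met when the one before it is completed fails the run):
1. a first blank is in the slot while the other two are not ((((x of blank0_mid in the frame of tray between 0.093 and 0.155 m and y of blank0_mid in the frame of tray between -0.026 and 0.026 m and z of blank0_mid in the frame of tray below 0.06 m) and not (x of blank1_mid in the frame of tray between 0.093 and 0.155 m and y of blank1_mid in the frame of tray between -0.026 and 0.026 m and z of blank1_mid in the frame of tray below 0.06 m) and not (x of blank2_mid in the frame of tray between 0.093 and 0.155 m and y of blank2_mid in the frame of tray between -0.026 and 0.026 m and z of blank2_mid in the frame of tray below 0.06 m)) or ((x of blank1_mid in the frame of tray between 0.093 and 0.155 m and y of blank1_mid in the frame of tray between -0.026 and 0.026 m and z of blank1_mid in the frame of tray below 0.06 m) and not (x of blank0_mid in the frame of tray between 0.093 and 0.155 m and y of blank0_mid in the frame of tray between -0.026 and 0.026 m and z of blank0_mid in the frame of tray below 0.06 m) and not (x of blank2_mid in the frame of tray between 0.093 and 0.155 m and y of blank2_mid in the frame of tray between -0.026 and 0.026 m and z of blank2_mid in the frame of tray below 0.06 m)) or ((x of blank2_mid in the frame of tray between 0.093 and 0.155 m and y of blank2_mid in the frame of tray between -0.026 and 0.026 m and z of blank2_mid in the frame of tray below 0.06 m) and not (x of blank0_mid in the frame of tray between 0.093 and 0.155 m and y of blank0_mid in the frame of tray between -0.026 and 0.026 m and z of blank0_mid in the frame of tray below 0.06 m) and not (x of blank1_mid in the frame of tray between 0.093 and 0.155 m and y of blank1_mid in the frame of tray between -0.026 and 0.026 m and z of blank1_mid in the frame of tray below 0.06 m)))), for 0.3 s.
2. a second blank is in the slot while the third is not (((not (x of blank0_mid in the frame of tray between 0.093 and 0.155 m and y of blank0_mid in the frame of tray between -0.026 and 0.026 m and z of blank0_mid in the frame of tray below 0.06 m) and (x of blank1_mid in the frame of tray between 0.093 and 0.155 m and y of blank1_mid in the frame of tray between -0.026 and 0.026 m and z of blank1_mid in the frame of tray below 0.06 m) and (x of blank2_mid in the frame of tray between 0.093 and 0.155 m and y of blank2_mid in the frame of tray between -0.026 and 0.026 m and z of blank2_mid in the frame of tray below 0.06 m)) or (not (x of blank1_mid in the frame of tray between 0.093 and 0.155 m and y of blank1_mid in the frame of tray between -0.026 and 0.026 m and z of blank1_mid in the frame of tray below 0.06 m) and (x of blank0_mid in the frame of tray between 0.093 and 0.155 m and y of blank0_mid in the frame of tray between -0.026 and 0.026 m and z of blank0_mid in the frame of tray below 0.06 m) and (x of blank2_mid in the frame of tray between 0.093 and 0.155 m and y of blank2_mid in the frame of tray between -0.026 and 0.026 m and z of blank2_mid in the frame of tray below 0.06 m)) or (not (x of blank2_mid in the frame of tray between 0.093 and 0.155 m and y of blank2_mid in the frame of tray between -0.026 and 0.026 m and z of blank2_mid in the frame of tray below 0.06 m) and (x of blank0_mid in the frame of tray between 0.093 and 0.155 m and y of blank0_mid in the frame of tray between -0.026 and 0.026 m and z of blank0_mid in the frame of tray below 0.06 m) and (x of blank1_mid in the frame of tray between 0.093 and 0.155 m and y of blank1_mid in the frame of tray between -0.026 and 0.026 m and z of blank1_mid in the frame of tray below 0.06 m)))), for 0.3 s.
At the end, for the whole second after the job is handed in: All three blanks are at rest in the slot: each blank's centre within the slot's walls (tray x 93 to 155 mm, y within 26 mm) and at least 10 mm below the deck's top (z under 60 mm) (x of blank0_mid in the frame of tray between 0.093 and 0.155 m and y of blank0_mid in the frame of tray between -0.026 and 0.026 m and z of each of blank0_mid, blank1_mid, blank2_mid in the frame of tray below 0.06 m and x of blank1_mid in the frame of tray between 0.093 and 0.155 m and y of blank1_mid in the frame of tray between -0.026 and 0.026 m and x of blank2_mid in the frame of tray between 0.093 and 0.155 m and y of blank2_mid in the frame of tray between -0.026 and 0.026 m and linear speed of each of blank0, blank1, blank2 below 0.02 m/s); the robot touches nothing.
It fails at once if a blank is lifted or carried (its centre rises more than 25 mm above the deck, where lying flat it is at 7 mm) (z of any of blank0_mid, blank1_mid, blank2_mid in the frame of tray above 0.095 m).
It fails at once if a bystander is pushed more than 20 mm or tipped (distance of any of glue, finial, sandblock from where it was at the start of the episode above 0.02 m or angle between any of glue, finial, sandblock's own z axis and vertical above 0.35 rad).
It also fails if it takes over 72 s, if anything falls off the work surface, if the arm or the gripper's body presses on something with over 40 N, if the wrist force passes 120 N, or if a joint passes its speed limit or range.

### The arm

A 6-joint arm with a two-finger parallel gripper is mounted at the origin on the work surface. World frame = base frame: x ahead of the robot, y to its left, z up, the work surface at z = 0. Lengths are in m, angles in rad, forces in N, time in s.
With the tool pointing down it reaches from about 0.4 to 0.825 m from the base axis. Payload 7 kg.
Tool frame: the origin (TCP) lies on the centre line of the jaws, within the pads' length; the fingertips stand 22 mm ahead of it and the grasp point (between the pads) lies 3 mm ahead of it (arm.tcp_to_tips is the distance from the TCP to the fingertips, in m); z points along the fingers, y is the line along which they close (so a half turn about z gives the same grasp; the last joint's range is limited). The gripper opens to 88 mm and grips with 3 to 60 N. Pads are 19 mm wide; open, the fingers measure 130 mm over their backs; the gripper's body (78 mm by 193 mm) begins 47 mm behind the grasp point.
Start: joints at [-1.048, 0.359, 0.012, 0, -1.224, -0.288], TCP at [0.157, -0.656, 0.249] pointing down, gripper open.
Joint ranges: [-3.07, 3.07], [-1.43, 2.12], [-1.02, 1.25], [-3.03, 1.67], [-3.05, -0], [-3.03, 3.03]. Speed limits (rad/s): [2.39, 2.39, 3.01, 3.14, 3.14, 3.14].

### API

Orientations are given as [roll, pitch, yaw] about the fixed x, y, z axes, in that order (R = Rz(yaw) Ry(pitch) Rx(roll)).
In Python, from station import arm gives the robot as it stands.
- The arm moves only by the tool jog_arm, never from a script. Its argument "targets" is a list of rows, each an object of numbers: "dx", "dy", "dz": the shift along the tool's x, y, z in mm; "rx", "ry", "rz": the turn, a rotation vector about the tool's x, y, z in rad; "gripper": the closure, from 0 (fully open) to 1 (shut). In form: [{"dx": .., "dy": .., "dz": .., "rx": .., "ry": .., "rz": .., "gripper": ..}, ...]. A call has exactly 8 rows; each row is the pose to reach, as a shift and turn from the pose commanded when the call began, along the tool's axes at that moment; what a row does not reach only later rows make up. A row lasts 1/12 s, in which the tool goes at most 41.7 mm and 7.16 degrees, less where a joint would pass 70% of its speed; a pose out of reach is approached as far as the arm can. A call with a gripper value outside its range is refused whole. The fingers move at their own pace and stop on an object; "force" is the grip in N (left out, the last holds). Time passes only in rows, so rows that repeat a pose let the fingers close, or fill a call up. It gives the time, the measured TCP pose, the force, the opening and the grip force at its end, in the units of the state.
- arm.get_state(): the state, without advancing time (a new reading comes with each control period).
- arm.grab_frame(name): name is "side" or "top"; returns a dict with "frame" (480x640x3 uint8, red, green, blue), "z_map" (480x640 float32, m along the optical axis (not along the pixel's ray), 0 where there is no reading), "fx", "fy", "cx", "cy" (pixels), "view" (4x4, takes a point from world to camera coordinates). Camera axes: x right, y down, z forward; pixel columns grow to the right and rows downward; lengths in m; the calibration is good to about 2 mm. A picture is of the moment at which its call begins.
- arm.job_done(): hands the job in; it is judged then, once.
The state is a dict: "t": time; "q": joint angles; "qd": joint speeds; "joint_efforts": joint torques, N m; "eef_pos": TCP position; "ee_rot": TCP orientation; "force": force on the tool from outside, world axes, zero at the start; "moment": the same for the moment, N m; "width": finger opening in m; "gripper_force": force on a finger pad.
Only numpy, scipy, OpenCV 4.12 (cv2) and the standard library are available. Lean on these libraries where they do the work, as an engineer would, in place of code of your own. Each camera call takes 0.05 s, during which the arm holds its last target. There are 200 camera calls.

## Working session

There is one attempt and no reset: what is moved stays moved. The work goes in short steps, Python scripts to look and compute and a tool call to move; the robot and the scene stay as the last step left them, time stands still between calls to the robot, and variables do not carry over. Pictures are saved under pics/ and viewed, at most 12 in all, crops included, and the job is handed in when it is done.

Besides the shell and the picture viewer there is one more tool, called after "Request:" as a command line: name --argument value ..., lists and objects as JSON in quotes. jog_arm: Moves the arm, as the interface text tells. Its arguments: {"type":"object","properties":{"targets":{"type":"array","items":{"type":"object","properties":{"dx":{"type":"number"},"dy":{"type":"number"},"dz":{"type":"number"},"rx":{"type":"number"},"ry":{"type":"number"},"rz":{"type":"number"},"gripper":{"type":"number"}}}},"force":{"type":"number"}},"required":["targets"]}

```bash
mkdir -p pics
python3 - <<'E'
from station import arm
import cv2,numpy as np
for n in("top","side"):
    f=arm.grab_frame(n); cv2.imwrite(f"pics/{n}0.png",f["frame"][:,:,::-1]); np.savez(f"{n}0.npz",**f)
    print(n,f["fx"],f["cx"],f["cy"],f["view"].round(3).tolist())
s=arm.get_state();print(s["t"],s["eef_pos"],s["ee_rot"],s["width"],arm.tcp_to_tips)
E
```

```text
top 560.8795384407683 312.515734978404 245.34946799224048 [[-0.025, -1.0, -0.017, 0.054], [-0.986, 0.028, -0.164, 0.596], [0.164, 0.012, -0.986, 0.822], [0.0, 0.0, 0.0, 1.0]]
side 623.8089737132943 319.0229403321143 232.51620629381594 [[-0.669, -0.743, 0.015, 0.385], [-0.519, 0.453, -0.725, 0.342], [0.531, -0.493, -0.689, 0.805], [0.0, 0.0, 0.0, 1.0]]
0.1 [ 0.15691577 -0.6561035   0.24773279] [ 3.14013257e+00 -1.15255523e-04 -2.90691367e+00] 0.0879072082708702 0.022
```

View pics/top0.png

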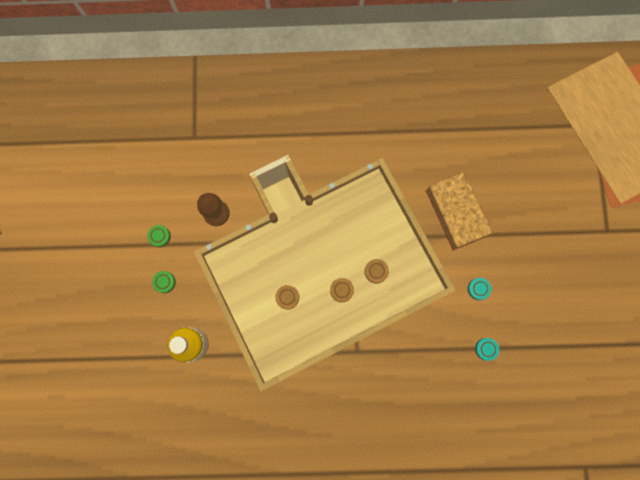

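View pics/side0.png

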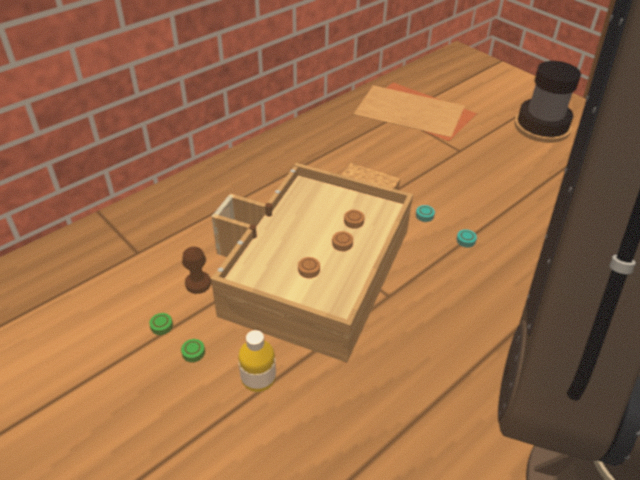

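The top view shows blanks at about (288,297), (342,290) and (377,271), posts at (273,217) and (309,200), the finial at (212,208), and the glue at (185,345). The side view agrees. The green and turquoise discs lie on the bench, off the tray.

```bash
cat > h.py <<'E'
import numpy as np,cv2
def ray(f,u,v,z):
    V=np.array(f["view"]);R=V[:3,:3];c=-R.T@V[:3,3]
    d=R.T@np.array([(u-f["cx"])/f["fx"],(v-f["cy"])/f["fy"],1]);return (c+d*(z-c[2])/d[2])
def px(f,p):
    V=np.array(f["view"]);q=V[:3,:3]@p+V[:3,3];return np.array([f["fx"]*q[0]/q[2]+f["cx"],f["fy"]*q[1]/q[2]+f["cy"]])
def blobs(m,a0,a1):
    n,l,s,c=cv2.connectedComponentsWithStats(m.astype(np.uint8))
    return [(c[i].round(1).tolist(),int(s[i,4])) for i in range(1,n) if a0<s[i,4]<a1]
def masks(f):
    h=cv2.cvtColor(f["frame"],cv2.COLOR_RGB2HSV).astype(int)
    H,S,Vv=h[...,0],h[...,1],h[...,2]
    return ((H<16)&(S>90)&(Vv>80)&(Vv<180)),(Vv<85)
E
python3 - <<'E'
from h import *
for n in("top","side"):
    f=dict(np.load(n+"0.npz")); hs=cv2.cvtColor(f["frame"],cv2.COLOR_RGB2HSV)
    pts=[(288,297),(296,297),(273,217),(300,270),(309,200)] if n=="top" else [(354,218),(309,266),(253,232),(330,220)]
    print([hs[v,u].tolist() for u,v in pts])
    poly=np.zeros((480,640),np.uint8)
    P=[(195,250),(270,205),(310,192),(382,158),(455,290),(262,390)] if n=="top" else [(218,280),(250,225),(265,205),(300,165),(412,195),(352,335)]
    cv2.fillPoly(poly,[np.array(P)],1)
    m,d=masks(f); 
    for c,a in blobs(m&(poly>0),80,800): print("blank",c,a,ray(f,*c,.077).round(4))
    for c,a in blobs(d&(poly>0),15,300): print("dark",c,a,ray(f,*c,.085).round(4),)
f=dict(np.load("top0.npz"))
for c in [(197,252),(382,160),(453,290),(262,389)]: print(ray(f,*c,.092).round(4), f["z_map"][c[1],c[0]])
E
```

```text
[[17, 158, 158], [18, 164, 169], [15, 145, 116], [22, 122, 216], [16, 157, 112]]
[[13, 154, 176], [14, 146, 178], [12, 125, 96], [20, 112, 234]]
blank [343.2, 184.7] 729 [ 0.6277 -0.1054  0.077 ]
blank [253.3, 229.6] 360 [0.6406 0.0909 0.077 ]
blank [353.5, 219.3] 252 [ 0.5483 -0.0541  0.077 ]
blank [342.3, 241.8] 265 [ 0.521  -0.0016  0.077 ]
blank [308.9, 263.9] 141 [0.5196 0.0731 0.077 ]
blank [308.4, 273.1] 112 [0.5052 0.0868 0.077 ]
blank [320.9, 316.4] 454 [0.4283 0.13   0.077 ]
[0.5847 0.2087 0.092 ] 0.8304026
[ 0.7178 -0.071   0.092 ] 0.84968716
[ 0.5184 -0.165   0.092 ] 0.8159328
[0.3852 0.1144 0.092 ] 0.79712725
```

```bash
cat >> h.py <<'E'
def tblanks(f,poly):
    h=cv2.cvtColor(f["frame"],cv2.COLOR_RGB2HSV).astype(int)
    m=(h[...,0]<21)&(h[...,1]>135)&(h[...,2]<190)&(poly>0)
    return m,(h[...,2]<128)&(poly>0)
E
python3 - <<'E'
from h import *
f=dict(np.load("top0.npz"))
poly=np.zeros((480,640),np.uint8);cv2.fillPoly(poly,[np.array([(210,258),(272,225),(312,207),(378,175),(440,285),(265,375)])],1)
p2=np.zeros_like(poly);cv2.fillPoly(p2,[np.array([(262,210),(318,190),(322,207),(270,228)])],1)
m,_=tblanks(f,poly);_,d=tblanks(f,p2)
B=[(c,a,ray(f,*c,.080)) for c,a in blobs(m,100,900)]
D=[(c,a,ray(f,*c,.087)) for c,a in blobs(d,20,300)]
for x in B+D: print(x)
C=np.array([ray(f,*c,.092)[:2] for c in [(197,252),(382,160),(453,290),(262,389)]])
e1=C[0]-C[1];e2=C[3]-C[2];e3=C[1]-C[2];e4=C[0]-C[3]
print([np.linalg.norm(e) for e in(e1,e2,e3,e4)],[np.arctan2(-e[0],e[1]) for e in(e1,e2)],[np.arctan2(e[1],e[0]) for e in(e3,e4)],C.mean(0))
if len(D)==2:
    a,b=sorted([x[2][:2] for x in D],key=lambda p:-p[1]);e=a-b;print("posts",np.linalg.norm(e),np.arctan2(-e[0],e[1]),(a+b)/2)
E
```

```text
([376.3, 270.8], 452, array([ 0.55090085, -0.05620231,  0.08      ]))
([341.6, 289.6], 452, array([ 0.52434881, -0.00374828,  0.08      ]))
([286.9, 296.9], 443, array([0.51572715, 0.07740596, 0.08      ]))
([308.7, 199.0], 94, array([0.66174013, 0.04144024, 0.087     ]))
([272.6, 217.8], 65, array([0.63434238, 0.09633777, 0.087     ]))
[np.float64(0.30975187177312824), np.float64(0.30948226134595114), np.float64(0.22044882211469913), np.float64(0.22068403999155023)] [np.float64(0.4441259752542889), np.float64(0.44488898276372796)] [np.float64(0.4401087489684865), np.float64(0.4413351494836673)] [0.55154679 0.02176667]
posts 0.061354501152139626 0.4629039044801233 [0.64804125 0.068889  ]
```

Tray origin is (0.5695, 0.031) with yaw 0.445. The post spacing (61 mm) and the corners agree with the given sizes. The fingers, left about 16 mm apart, will cradle each disc. Next is a small planner.

```bash
cat > plan.py <<'E'
import sys,json,numpy as np
from scipy.spatial.transform import Rotation as Ro
from station import arm
O=np.array([.5695,.031]);Y=.445;OFF=.0256
def T(x,y):c,s=np.cos(Y),np.sin(Y);return O+np.array([c*x-s*y,s*x+c*y])/1000
def inv(p):c,s=np.cos(Y),np.sin(Y);d=(np.array(p)[:2]-O)*1000;return np.array([c*d[0]+s*d[1],-s*d[0]+c*d[1]])
def pose(k): # cradle point x,y (tray mm), heading deg in tray, tip height mm
    x,y,h,z=k;th=Y+np.radians(h)
    p=np.r_[T(x,y)-OFF*np.array([np.cos(th),np.sin(th)]),z/1000+.022]
    return p,Ro.from_euler("xyz",[np.pi,0,th-np.pi])
def rows(keys): # each relative to pose at start; print dx dy dz rz
    s=arm.get_state();p0=s["eef_pos"];R0=Ro.from_euler("xyz",s["ee_rot"])
    print("t",round(s["t"],2),"cradle",(inv(p0+R0.apply([-OFF,0,0]))).round(1),"hdg",round(np.degrees((s["ee_rot"][2]+np.pi-Y+np.pi)%(2*np.pi)-np.pi),1),"tip",round(p0[2]*1e3-22,1))
    for k in keys:
        p,R=pose(k);print(k,(R0.inv().apply(p-p0)*1000).round().tolist(),(R0.inv()*R).as_rotvec().round(3).tolist())
if __name__=="__main__": rows(json.loads(sys.argv[1]))
E
python3 plan.py '[[-68,-13,4.6,200],[-68,-13,4.6,110]]'
```

```text
t 0.1 cradle [-643.1 -447.9] hdg -12.1 tip 225.7
[-68, -13, 4.6, 200] [-473.0, 538.0, 26.0] [0.001, 0.0, -0.291]
[-68, -13, 4.6, 110] [-473.0, 538.0, 116.0] [0.001, 0.0, -0.291]
```

Request:
jog_arm --targets '[{"dx":-26,"dy":30,"dz":0,"rz":-0.02,"gripper":0.82},{"dx":-52,"dy":60,"dz":0,"rz":-0.04,"gripper":0.82},{"dx":-78,"dy":89,"dz":0,"rz":-0.06,"gripper":0.82},{"dx":-104,"dy":118,"dz":0,"rz":-0.08,"gripper":0.82},{"dx":-130,"dy":148,"dz":0,"rz":-0.1,"gripper":0.82},{"dx":-156,"dy":178,"dz":0,"rz":-0.12,"gripper":0.82},{"dx":-182,"dy":207,"dz":0,"rz":-0.14,"gripper":0.82},{"dx":-208,"dy":237,"dz":0,"rz":-0.16,"gripper":0.82}]'

```text
invalid input at $.targets[0]: expected keys dx, dy, dz, rx, ry, rz, gripper
```

```bash
python3 plan.py '[[-68,-13,4.6,200],[-68,-13,4.6,110]]'
```

```text
t 0.1 cradle [-643.1 -447.9] hdg -12.1 tip 225.7
[-68, -13, 4.6, 200] [-473.0, 538.0, 26.0] [0.001, 0.0, -0.291]
[-68, -13, 4.6, 110] [-473.0, 538.0, 116.0] [0.001, 0.0, -0.291]
```

Request:
jog_arm --targets '[{"dx":-236,"dy":269,"dz":0,"rx":0,"ry":0,"rz":-0.15,"gripper":0.82},{"dx":-236,"dy":269,"dz":0,"rx":0,"ry":0,"rz":-0.15,"gripper":0.82},{"dx":-236,"dy":269,"dz":0,"rx":0,"ry":0,"rz":-0.15,"gripper":0.82},{"dx":-236,"dy":269,"dz":0,"rx":0,"ry":0,"rz":-0.15,"gripper":0.82},{"dx":-236,"dy":269,"dz":0,"rx":0,"ry":0,"rz":-0.15,"gripper":0.82},{"dx":-236,"dy":269,"dz":0,"rx":0,"ry":0,"rz":-0.15,"gripper":0.82},{"dx":-236,"dy":269,"dz":0,"rx":0,"ry":0,"rz":-0.15,"gripper":0.82},{"dx":-236,"dy":269,"dz":0,"rx":0,"ry":0,"rz":-0.15,"gripper":0.82}]'

```text
t: 0.77
eef_pos: [0.3127, -0.3597, 0.2484]
ee_rot: [3.141, 0.0, -2.757]
force: [1.5, 0.5, -0.1]
width: 0.0397
gripper_force: 0.0
```

```bash
python3 plan.py '[[-68,-13,4.6,200],[-68,-13,4.6,110]]'
```

```text
t 0.77 cradle [-374.4 -243.7] hdg -3.5 tip 226.4
[-68, -13, 4.6, 200] [-292.0, 245.0, 26.0] [0.0, 0.0, -0.141]
[-68, -13, 4.6, 110] [-292.0, 245.0, 116.0] [0.0, 0.0, -0.141]
```

Request:
jog_arm --targets '[{"dx":-280,"dy":235,"dz":0,"rx":0,"ry":0,"rz":-0.14,"gripper":0.82},{"dx":-280,"dy":235,"dz":0,"rx":0,"ry":0,"rz":-0.14,"gripper":0.82},{"dx":-280,"dy":235,"dz":0,"rx":0,"ry":0,"rz":-0.14,"gripper":0.82},{"dx":-280,"dy":235,"dz":0,"rx":0,"ry":0,"rz":-0.14,"gripper":0.82},{"dx":-280,"dy":235,"dz":0,"rx":0,"ry":0,"rz":-0.14,"gripper":0.82},{"dx":-280,"dy":235,"dz":0,"rx":0,"ry":0,"rz":-0.14,"gripper":0.82},{"dx":-280,"dy":235,"dz":0,"rx":0,"ry":0,"rz":-0.14,"gripper":0.82},{"dx":-280,"dy":235,"dz":0,"rx":0,"ry":0,"rz":-0.14,"gripper":0.82}]'

```text
t: 1.43
eef_pos: [0.469, -0.065, 0.2487]
ee_rot: [3.142, 0.0, -2.616]
force: [1.6, -1.3, 0.5]
width: 0.0157
gripper_force: 0.0
```

```bash
python3 plan.py '[[-68,-13,4.6,200],[-68,-13,4.6,110]]'
```

```text
t 1.43 cradle [-106.5  -41.3] hdg 4.6 tip 226.7
[-68, -13, 4.6, 200] [-41.0, 25.0, 27.0] [0.0, 0.0, -0.0]
[-68, -13, 4.6, 110] [-41.0, 25.0, 117.0] [0.0, 0.0, -0.0]
```

Request:
jog_arm --targets '[{"dx":-25,"dy":12,"dz":30,"rx":0,"ry":0,"rz":0,"gripper":0.82},{"dx":-25,"dy":12,"dz":60,"rx":0,"ry":0,"rz":0,"gripper":0.82},{"dx":-25,"dy":12,"dz":90,"rx":0,"ry":0,"rz":0,"gripper":0.82},{"dx":-25,"dy":12,"dz":110,"rx":0,"ry":0,"rz":0,"gripper":0.82},{"dx":-25,"dy":12,"dz":110,"rx":0,"ry":0,"rz":0,"gripper":0.82},{"dx":-25,"dy":12,"dz":110,"rx":0,"ry":0,"rz":0,"gripper":0.82},{"dx":-25,"dy":12,"dz":110,"rx":0,"ry":0,"rz":0,"gripper":0.82},{"dx":-25,"dy":12,"dz":110,"rx":0,"ry":0,"rz":0,"gripper":0.82}]'

```text
t: 2.1
eef_pos: [0.4854, -0.0442, 0.1402]
ee_rot: [-3.141, 0.003, -2.617]
force: [-0.2, 0.1, -0.2]
width: 0.0157
gripper_force: 0.0
```

```bash
python3 plan.py '[[-68,-13,4.6,110],[-68,-13,4.6,75]]'
python3 - <<'E'
from station import arm
import cv2
f=arm.grab_frame("top");cv2.imwrite("pics/top1.png",cv2.resize(f["frame"][140:400,180:480,::-1],None,fx=2,fy=2))
E
```

```text
t 2.1 cradle [-82.7 -29.6] hdg 4.6 tip 118.2
[-68, -13, 4.6, 110] [-16.0, 15.0, 8.0] [-0.001, 0.003, -0.0]
[-68, -13, 4.6, 75] [-16.0, 15.0, 43.0] [-0.001, 0.003, -0.0]
```

View pics/top1.png

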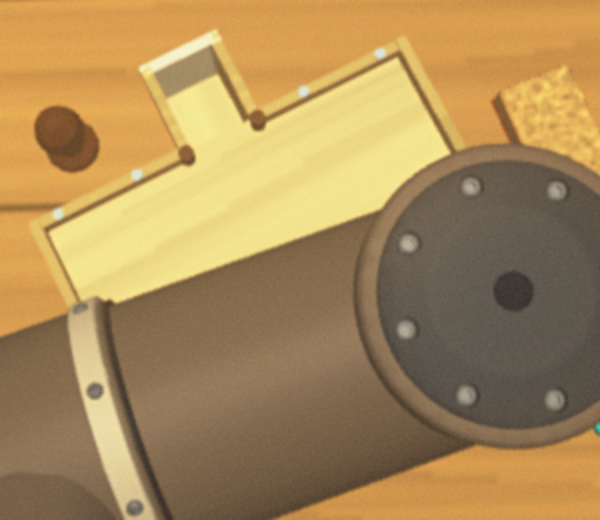

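The arm hides the tray in this top view; only the fence and gate (posts at crop (187,156) and (258,120)) show. I'll descend behind the middle blank.

Request:
jog_arm --targets '[{"dx":-8,"dy":8,"dz":0,"rx":0,"ry":0,"rz":0,"gripper":0.82},{"dx":-16,"dy":15,"dz":0,"rx":0,"ry":0,"rz":0,"gripper":0.82},{"dx":-16,"dy":15,"dz":15,"rx":0,"ry":0,"rz":0,"gripper":0.82},{"dx":-16,"dy":15,"dz":30,"rx":0,"ry":0,"rz":0,"gripper":0.82},{"dx":-16,"dy":15,"dz":42,"rx":0,"ry":0,"rz":0,"gripper":0.82},{"dx":-16,"dy":15,"dz":42,"rx":0,"ry":0,"rz":0,"gripper":0.82},{"dx":-16,"dy":15,"dz":42,"rx":0,"ry":0,"rz":0,"gripper":0.82},{"dx":-16,"dy":15,"dz":42,"rx":0,"ry":0,"rz":0,"gripper":0.82}]'

```text
t: 2.82
eef_pos: [0.4914, -0.0227, 0.0974]
ee_rot: [-3.141, 0.001, -2.616]
force: [0.5, 0.8, -0.2]
width: 0.0158
gripper_force: 0.0
```

```bash
python3 plan.py '[[-60,-12.4,4.6,75],[0,-7,4.6,75],[50,-3,4.6,75]]'
python3 - <<'E'
from station import arm
import cv2
f=arm.grab_frame("side");cv2.imwrite("pics/side1.png",cv2.resize(f["frame"][140:400,180:480,::-1],None,fx=2,fy=2))
E
```

```text
t 2.82 cradle [-68.1 -12.8] hdg 4.6 tip 75.4
[-60, -12.4, 4.6, 75] [-8.0, -0.0, 0.0] [-0.0, 0.001, 0.0]
[0, -7, 4.6, 75] [-68.0, 0.0, 0.0] [-0.0, 0.001, 0.0]
[50, -3, 4.6, 75] [-118.0, 0.0, 1.0] [-0.0, 0.001, 0.0]
```

View pics/side1.png

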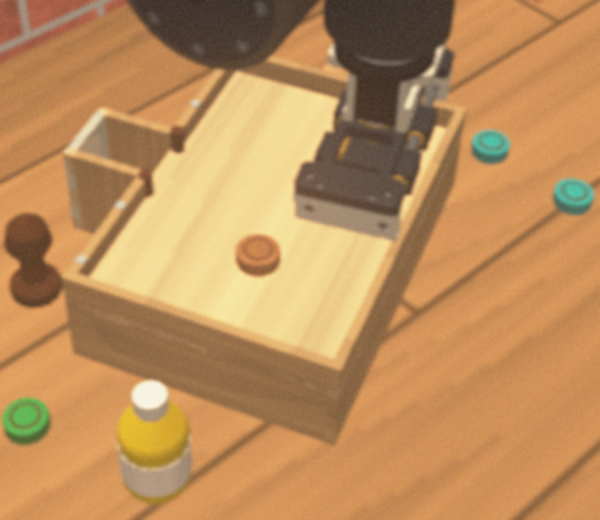

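The side view shows the gripper over the tray hiding blanks B and A. Blank C is untouched at crop (258,254). Now I push B.

Request:
jog_arm --targets '[{"dx":-7,"dy":0,"dz":0,"rx":0,"ry":0,"rz":0,"gripper":0.82},{"dx":-15,"dy":0,"dz":0,"rx":0,"ry":0,"rz":0,"gripper":0.82},{"dx":-25,"dy":0,"dz":0,"rx":0,"ry":0,"rz":0,"gripper":0.82},{"dx":-35,"dy":0,"dz":0,"rx":0,"ry":0,"rz":0,"gripper":0.82},{"dx":-45,"dy":0,"dz":0,"rx":0,"ry":0,"rz":0,"gripper":0.82},{"dx":-55,"dy":0,"dz":0,"rx":0,"ry":0,"rz":0,"gripper":0.82},{"dx":-65,"dy":0,"dz":0,"rx":0,"ry":0,"rz":0,"gripper":0.82},{"dx":-72,"dy":0,"dz":0,"rx":0,"ry":0,"rz":0,"gripper":0.82}]'

```text
t: 3.53
eef_pos: [0.5542, 0.0136, 0.0964]
ee_rot: [-3.141, -0.0, -2.616]
force: [0.7, -0.4, -0.1]
width: 0.0161
gripper_force: 0.1
```

```bash
python3 plan.py '[[50,-2,2,75],[80,0,0,75],[97,0,0,75]]'
```

```text
t 3.53 cradle [ 4.2 -7.1] hdg 4.6 tip 74.4
[50, -2, 2, 75] [-46.0, 3.0, -1.0] [-0.0, -0.0, 0.045]
[80, 0, 0, 75] [-76.0, 3.0, -1.0] [-0.0, -0.0, 0.08]
[97, 0, 0, 75] [-93.0, 2.0, -1.0] [-0.0, -0.0, 0.08]
```

Request:
jog_arm --targets '[{"dx":-9,"dy":1,"dz":-1,"rx":0,"ry":0,"rz":0.01,"gripper":0.82},{"dx":-19,"dy":1,"dz":-1,"rx":0,"ry":0,"rz":0.02,"gripper":0.82},{"dx":-29,"dy":2,"dz":-1,"rx":0,"ry":0,"rz":0.03,"gripper":0.82},{"dx":-39,"dy":2,"dz":-1,"rx":0,"ry":0,"rz":0.04,"gripper":0.82},{"dx":-49,"dy":3,"dz":-1,"rx":0,"ry":0,"rz":0.05,"gripper":0.82},{"dx":-59,"dy":3,"dz":-1,"rx":0,"ry":0,"rz":0.06,"gripper":0.82},{"dx":-67,"dy":3,"dz":-1,"rx":0,"ry":0,"rz":0.08,"gripper":0.82},{"dx":-74,"dy":3,"dz":-1,"rx":0,"ry":0,"rz":0.08,"gripper":0.82}]'

```text
t: 4.2
eef_pos: [0.6163, 0.053, 0.0975]
ee_rot: [-3.142, -0.0, -2.698]
force: [0.2, -0.1, -0.2]
width: 0.0161
gripper_force: 0.1
```

```bash
python3 plan.py '[[90,0,0,75],[97,0,0,75]]'
python3 - <<'E'
from station import arm
import cv2
f=arm.grab_frame("side");cv2.imwrite("pics/side2.png",cv2.resize(f["frame"][140:400,180:480,::-1],None,fx=2,fy=2))
E
```

```text
t 4.2 cradle [77.3 -0.4] hdg -0.1 tip 75.5
[90, 0, 0, 75] [-13.0, 0.0, 0.0] [-0.0, -0.0, -0.002]
[97, 0, 0, 75] [-20.0, 0.0, 0.0] [-0.0, -0.0, -0.002]
```

View pics/side2.png

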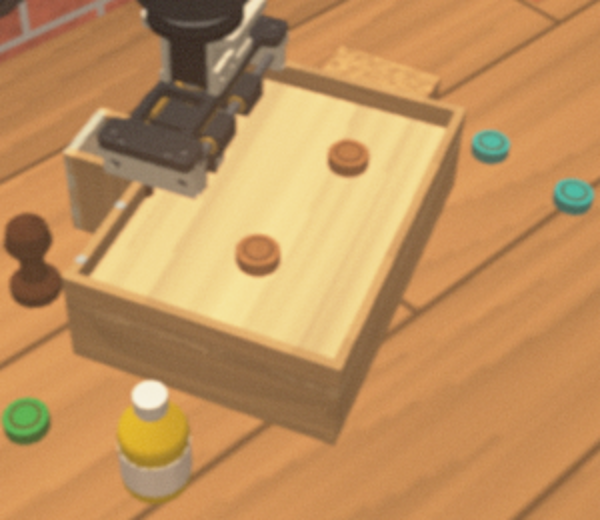

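Blank B has moved with the fingers to the gate, and A (348,155) and C (258,254) are untouched. Now the final slow push.

Request:
jog_arm --targets '[{"dx":-4,"dy":0,"dz":0,"rx":0,"ry":0,"rz":0,"gripper":0.82},{"dx":-8,"dy":0,"dz":0,"rx":0,"ry":0,"rz":0,"gripper":0.82},{"dx":-12,"dy":0,"dz":0,"rx":0,"ry":0,"rz":0,"gripper":0.82},{"dx":-16,"dy":0,"dz":0,"rx":0,"ry":0,"rz":0,"gripper":0.82},{"dx":-19,"dy":0,"dz":0,"rx":0,"ry":0,"rz":0,"gripper":0.82},{"dx":-19,"dy":0,"dz":0,"rx":0,"ry":0,"rz":0,"gripper":0.82},{"dx":-15,"dy":0,"dz":0,"rx":0,"ry":0,"rz":0,"gripper":0.82},{"dx":-10,"dy":0,"dz":0,"rx":0,"ry":0,"rz":0,"gripper":1.0}]'

```text
t: 4.92
eef_pos: [0.6242, 0.0566, 0.0974]
ee_rot: [3.141, -0.0, -2.697]
force: [-0.1, 0.6, -0.4]
width: 0.0125
gripper_force: 0.0
```

```bash
python3 plan.py '[[90,0,0,75],[100,0,0,75]]'
```

```text
t 4.92 cradle [86.  -0.4] hdg -0.0 tip 75.4
[90, 0, 0, 75] [-4.0, 0.0, 0.0] [0.0, -0.0, -0.0]
[100, 0, 0, 75] [-14.0, 0.0, 0.0] [0.0, -0.0, -0.0]
```

Request:
jog_arm --targets '[{"dx":4,"dy":0,"dz":0,"rx":0,"ry":0,"rz":0,"gripper":1.0},{"dx":4,"dy":0,"dz":0,"rx":0,"ry":0,"rz":0,"gripper":1.0},{"dx":0,"dy":0,"dz":0,"rx":0,"ry":0,"rz":0,"gripper":1.0},{"dx":-6,"dy":0,"dz":0,"rx":0,"ry":0,"rz":0,"gripper":1.0},{"dx":-12,"dy":0,"dz":0,"rx":0,"ry":0,"rz":0,"gripper":1.0},{"dx":-18,"dy":0,"dz":0,"rx":0,"ry":0,"rz":0,"gripper":1.0},{"dx":-18,"dy":0,"dz":0,"rx":0,"ry":0,"rz":0,"gripper":1.0},{"dx":0,"dy":0,"dz":0,"rx":0,"ry":0,"rz":0,"gripper":1.0}]'

```text
t: 5.58
eef_pos: [0.6272, 0.058, 0.0971]
ee_rot: [-3.141, 0.001, -2.696]
force: [0.1, -0.4, 0.6]
width: 0.0004
gripper_force: 0.0
```

```bash
python3 plan.py '[[30,0,0,120],[-66,-78,30,120],[-66,-78,30,75]]'
```

```text
t 5.58 cradle [89.3 -0.4] hdg 0.1 tip 75.1
[30, 0, 0, 120] [59.0, 0.0, -45.0] [-0.001, 0.001, 0.001]
[-66, -78, 30, 120] [152.0, -90.0, -45.0] [-0.001, 0.001, -0.523]
[-66, -78, 30, 75] [152.0, -90.0, -0.0] [-0.001, 0.001, -0.523]
```

Request:
jog_arm --targets '[{"dx":5,"dy":0,"dz":-20,"rx":0,"ry":0,"rz":0,"gripper":1.0},{"dx":30,"dy":-10,"dz":-45,"rx":0,"ry":0,"rz":-0.1,"gripper":0.82},{"dx":60,"dy":-30,"dz":-45,"rx":0,"ry":0,"rz":-0.2,"gripper":0.82},{"dx":90,"dy":-50,"dz":-45,"rx":0,"ry":0,"rz":-0.3,"gripper":0.82},{"dx":120,"dy":-70,"dz":-45,"rx":0,"ry":0,"rz":-0.4,"gripper":0.82},{"dx":151,"dy":-88,"dz":-45,"rx":0,"ry":0,"rz":-0.52,"gripper":0.82},{"dx":151,"dy":-88,"dz":-45,"rx":0,"ry":0,"rz":-0.52,"gripper":0.82},{"dx":151,"dy":-88,"dz":-45,"rx":0,"ry":0,"rz":-0.52,"gripper":0.82}]'

```text
t: 6.25
eef_pos: [0.5253, -0.0889, 0.1429]
ee_rot: [-3.141, 0.0, -2.179]
force: [0.5, 1.2, -0.2]
width: 0.0155
gripper_force: 0.0
```

```bash
python3 plan.py '[[-65,-77,30,120],[-65,-77,30,75]]'
python3 - <<'E'
from station import arm
import cv2
f=arm.grab_frame("side");g=arm.grab_frame("top")
a=cv2.resize(f["frame"][160:310,180:400,::-1],None,fx=1.8,fy=1.8);b=cv2.resize(g["frame"][150:300,200:420,::-1],None,fx=1.8,fy=1.8)
cv2.imwrite("pics/s3.png",cv2.hconcat([a,b]))
E
```

```text
t 6.25 cradle [-69.3 -76.6] hdg 29.6 tip 120.9
[-65, -77, 30, 120] [-3.0, -3.0, 1.0] [-0.0, 0.0, -0.006]
[-65, -77, 30, 75] [-3.0, -3.0, 46.0] [-0.0, 0.0, -0.006]
```

View pics/s3.png

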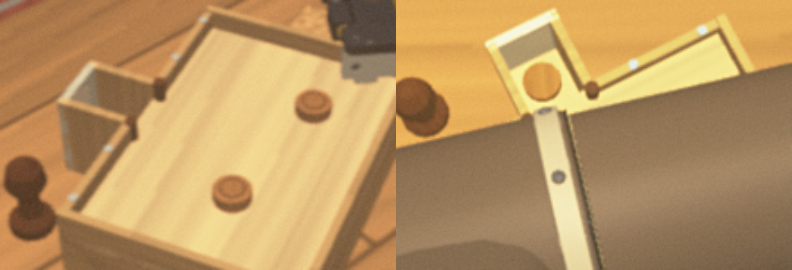

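Blank B lies in the slot (right half, (542,80)), and A and C are where they were (left half, (314,105) and (232,192)). Next, I descend behind A.

Request:
jog_arm --targets '[{"dx":1,"dy":0,"dz":0,"rx":0,"ry":0,"rz":0,"gripper":0.82},{"dx":1,"dy":-1,"dz":15,"rx":0,"ry":0,"rz":0,"gripper":0.82},{"dx":0,"dy":-2,"dz":30,"rx":0,"ry":0,"rz":0,"gripper":0.82},{"dx":-1,"dy":-2,"dz":45,"rx":0,"ry":0,"rz":0,"gripper":0.82},{"dx":-1,"dy":-2,"dz":46,"rx":0,"ry":0,"rz":0,"gripper":0.82},{"dx":-1,"dy":-2,"dz":46,"rx":0,"ry":0,"rz":0,"gripper":0.82},{"dx":-1,"dy":-2,"dz":46,"rx":0,"ry":0,"rz":0,"gripper":0.82},{"dx":-1,"dy":-2,"dz":46,"rx":0,"ry":0,"rz":0,"gripper":0.82}]'

```text
t: 7.02
eef_pos: [0.5291, -0.0876, 0.0974]
ee_rot: [-3.141, 0.001, -2.176]
force: [-0.2, -0.2, 0.1]
width: 0.0156
gripper_force: 0.0
```

```bash
python3 plan.py '[[-54.3,-70.7,30,75],[-45,-65,31,75],[-28,-54,33,75],[-11,-43,33,75],[0,-35.5,33,75]]'
```

```text
t 7.02 cradle [-65.3 -76.9] hdg 29.8 tip 75.4
[-54.3, -70.7, 30, 75] [-13.0, -0.0, 0.0] [-0.001, 0.001, -0.003]
[-45, -65, 31, 75] [-24.0, -0.0, 0.0] [-0.001, 0.001, -0.021]
[-28, -54, 33, 75] [-44.0, -0.0, 0.0] [-0.001, 0.001, -0.056]
[-11, -43, 33, 75] [-64.0, 1.0, 0.0] [-0.001, 0.001, -0.056]
[0, -35.5, 33, 75] [-77.0, 2.0, 0.0] [-0.001, 0.001, -0.056]
```

Request:
jog_arm --targets '[{"dx":-7,"dy":0,"dz":0,"rx":0,"ry":0,"rz":0,"gripper":0.82},{"dx":-15,"dy":0,"dz":0,"rx":0,"ry":0,"rz":0,"gripper":0.82},{"dx":-24,"dy":0,"dz":0,"rx":0,"ry":0,"rz":-0.02,"gripper":0.82},{"dx":-34,"dy":0,"dz":0,"rx":0,"ry":0,"rz":-0.04,"gripper":0.82},{"dx":-44,"dy":0,"dz":0,"rx":0,"ry":0,"rz":-0.06,"gripper":0.82},{"dx":-54,"dy":0,"dz":0,"rx":0,"ry":0,"rz":-0.06,"gripper":0.82},{"dx":-64,"dy":1,"dz":0,"rx":0,"ry":0,"rz":-0.06,"gripper":0.82},{"dx":-74,"dy":2,"dz":0,"rx":0,"ry":0,"rz":-0.06,"gripper":0.82}]'

```text
t: 7.68
eef_pos: [0.5694, -0.0249, 0.0964]
ee_rot: [3.141, -0.0, -2.117]
force: [-0.2, -0.7, -0.1]
width: 0.0157
gripper_force: 0.1
```

```bash
python3 plan.py '[[8,-31,33,75],[16,-25,31,75],[24,-19,28,75],[33,-14,24,75],[42,-9,19,75],[51,-5,14,75],[59,-2.5,10,75],[66,-1,6,75]]'
```

```text
t 7.68 cradle [ -2.8 -36.4] hdg 33.2 tip 74.4
[8, -31, 33, 75] [-12.0, -1.0, -1.0] [0.0, -0.0, 0.004]
[16, -25, 31, 75] [-22.0, 0.0, -1.0] [0.0, -0.0, 0.039]
[24, -19, 28, 75] [-32.0, 2.0, -1.0] [0.0, -0.0, 0.091]
[33, -14, 24, 75] [-43.0, 3.0, -1.0] [0.0, -0.0, 0.161]
[42, -9, 19, 75] [-53.0, 5.0, -1.0] [0.0, -0.0, 0.248]
[51, -5, 14, 75] [-64.0, 5.0, -1.0] [0.0, -0.0, 0.335]
[59, -2.5, 10, 75] [-72.0, 5.0, -1.0] [0.0, -0.0, 0.405]
[66, -1, 6, 75] [-80.0, 4.0, -1.0] [0.0, -0.0, 0.475]
```

Request:
jog_arm --targets '[{"dx":-10,"dy":0,"dz":-1,"rx":0,"ry":0,"rz":0,"gripper":0.82},{"dx":-20,"dy":0,"dz":-1,"rx":0,"ry":0,"rz":0.04,"gripper":0.82},{"dx":-30,"dy":2,"dz":-1,"rx":0,"ry":0,"rz":0.09,"gripper":0.82},{"dx":-41,"dy":3,"dz":-1,"rx":0,"ry":0,"rz":0.16,"gripper":0.82},{"dx":-51,"dy":5,"dz":-1,"rx":0,"ry":0,"rz":0.25,"gripper":0.82},{"dx":-62,"dy":5,"dz":-1,"rx":0,"ry":0,"rz":0.33,"gripper":0.82},{"dx":-70,"dy":5,"dz":-1,"rx":0,"ry":0,"rz":0.4,"gripper":0.82},{"dx":-78,"dy":4,"dz":-1,"rx":0,"ry":0,"rz":0.47,"gripper":0.82}]'

```text
t: 8.35
eef_pos: [0.6063, 0.0439, 0.0976]
ee_rot: [3.142, -0.0, -2.59]
force: [0.0, -0.1, 0.2]
width: 0.0157
gripper_force: 0.1
```

```bash
python3 plan.py '[[70,-1,3,75],[76,-0.5,0,75],[96,0,0,75]]'
python3 - <<'E'
from station import arm
import cv2
f=arm.grab_frame("side");cv2.imwrite("pics/s4.png",cv2.resize(f["frame"][140:400,180:480,::-1],None,fx=2,fy=2))
E
```

```text
t 8.35 cradle [64.2 -1.5] hdg 6.1 tip 75.6
[70, -1, 3, 75] [-6.0, 1.0, 1.0] [0.0, -0.0, 0.054]
[76, -0.5, 0, 75] [-12.0, 2.0, 1.0] [0.0, -0.0, 0.106]
[96, 0, 0, 75] [-32.0, 1.0, 1.0] [0.0, -0.0, 0.106]
```

View pics/s4.png

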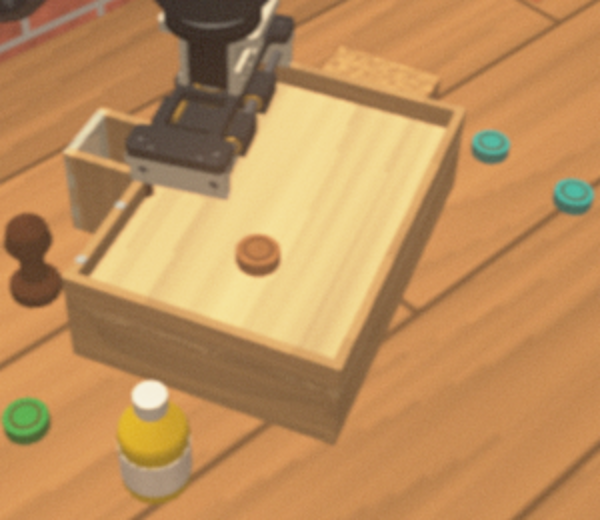

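Only C at (258,254) shows on the deck, so A is in the cradle under the gripper near the gate. Finish the push.

Request:
jog_arm --targets '[{"dx":-6,"dy":1,"dz":0,"rx":0,"ry":0,"rz":0.05,"gripper":0.82},{"dx":-12,"dy":2,"dz":0,"rx":0,"ry":0,"rz":0.11,"gripper":0.82},{"dx":-18,"dy":2,"dz":0,"rx":0,"ry":0,"rz":0.11,"gripper":0.82},{"dx":-23,"dy":1,"dz":0,"rx":0,"ry":0,"rz":0.11,"gripper":0.82},{"dx":-28,"dy":1,"dz":0,"rx":0,"ry":0,"rz":0.11,"gripper":0.82},{"dx":-32,"dy":1,"dz":0,"rx":0,"ry":0,"rz":0.11,"gripper":0.82},{"dx":-32,"dy":1,"dz":0,"rx":0,"ry":0,"rz":0.11,"gripper":0.82},{"dx":-22,"dy":1,"dz":0,"rx":0,"ry":0,"rz":0.11,"gripper":1.0}]'

```text
t: 9.07
eef_pos: [0.6252, 0.0557, 0.0973]
ee_rot: [-3.141, 0.001, -2.695]
force: [0.8, -0.2, 0.1]
width: 0.0128
gripper_force: 0.0
```

```bash
python3 plan.py '[[80,0,0,75],[104,0,0,75]]'
```

```text
t 9.07 cradle [86.5 -1.6] hdg 0.1 tip 75.3
[80, 0, 0, 75] [7.0, 2.0, 0.0] [-0.0, 0.001, 0.001]
[104, 0, 0, 75] [-17.0, 2.0, 0.0] [-0.0, 0.001, 0.001]
```

Request:
jog_arm --targets '[{"dx":4,"dy":1,"dz":0,"rx":0,"ry":0,"rz":0,"gripper":1.0},{"dx":4,"dy":2,"dz":0,"rx":0,"ry":0,"rz":0,"gripper":1.0},{"dx":0,"dy":2,"dz":0,"rx":0,"ry":0,"rz":0,"gripper":1.0},{"dx":-6,"dy":2,"dz":0,"rx":0,"ry":0,"rz":0,"gripper":1.0},{"dx":-12,"dy":2,"dz":0,"rx":0,"ry":0,"rz":0,"gripper":1.0},{"dx":-18,"dy":2,"dz":0,"rx":0,"ry":0,"rz":0,"gripper":1.0},{"dx":-18,"dy":2,"dz":0,"rx":0,"ry":0,"rz":0,"gripper":1.0},{"dx":0,"dy":2,"dz":0,"rx":0,"ry":0,"rz":0,"gripper":1.0}]'

```text
t: 9.73
eef_pos: [0.6258, 0.0582, 0.0971]
ee_rot: [-3.141, 0.001, -2.696]
force: [0.5, -0.8, -0.6]
width: 0.0005
gripper_force: 0.0
```

```bash
python3 plan.py '[[30,0,0,120],[-38,73,-38,120],[-38,73,-38,75]]'
```

```text
t 9.73 cradle [88.2  0.3] hdg 0.1 tip 75.1
[30, 0, 0, 120] [58.0, -0.0, -45.0] [-0.001, 0.001, 0.001]
[-38, 73, -38, 120] [121.0, 89.0, -45.0] [-0.0, 0.001, 0.664]
[-38, 73, -38, 75] [121.0, 89.0, -0.0] [-0.0, 0.001, 0.664]
```

Request:
jog_arm --targets '[{"dx":5,"dy":0,"dz":-20,"rx":0,"ry":0,"rz":0,"gripper":1.0},{"dx":30,"dy":15,"dz":-45,"rx":0,"ry":0,"rz":0.12,"gripper":0.82},{"dx":60,"dy":35,"dz":-45,"rx":0,"ry":0,"rz":0.24,"gripper":0.82},{"dx":90,"dy":60,"dz":-45,"rx":0,"ry":0,"rz":0.36,"gripper":0.82},{"dx":121,"dy":85,"dz":-45,"rx":0,"ry":0,"rz":0.48,"gripper":0.82},{"dx":121,"dy":89,"dz":-45,"rx":0,"ry":0,"rz":0.6,"gripper":0.82},{"dx":121,"dy":89,"dz":-45,"rx":0,"ry":0,"rz":0.66,"gripper":0.82},{"dx":121,"dy":89,"dz":-45,"rx":0,"ry":0,"rz":0.66,"gripper":0.82}]'

```text
t: 10.4
eef_pos: [0.4755, 0.0858, 0.1431]
ee_rot: [3.141, 0.001, 2.925]
force: [0.6, -0.1, -0.2]
width: 0.0159
gripper_force: 0.0
```

```bash
python3 plan.py '[[-38,72.4,-38,120],[-38,72.4,-38,75]]'
python3 - <<'E'
from station import arm
import cv2
f=arm.grab_frame("side");g=arm.grab_frame("top")
a=cv2.resize(f["frame"][160:310,180:400,::-1],None,fx=1.8,fy=1.8);b=cv2.resize(g["frame"][150:300,200:420,::-1],None,fx=1.8,fy=1.8)
cv2.imwrite("pics/s5.png",cv2.hconcat([a,b]))
E
```

```text
t 10.4 cradle [-41.1  74.2] hdg -37.9 tip 121.1
[-38, 72.4, -38, 120] [-4.0, 0.0, 1.0] [0.001, 0.001, 0.002]
[-38, 72.4, -38, 75] [-4.0, 0.0, 46.0] [0.001, 0.001, 0.002]
```

View pics/s5.png

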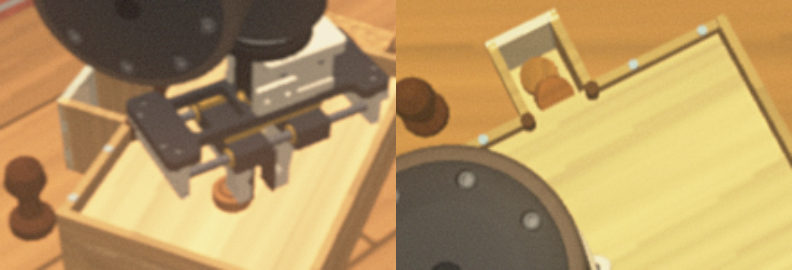

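Two blanks are in the slot (right half, (538,76) and (552,92)), and C is still at (232,192) on the left. I descend behind C.

Request:
jog_arm --targets '[{"dx":-2,"dy":0,"dz":0,"rx":0,"ry":0,"rz":0,"gripper":0.82},{"dx":-2,"dy":0,"dz":15,"rx":0,"ry":0,"rz":0,"gripper":0.82},{"dx":-2,"dy":0,"dz":30,"rx":0,"ry":0,"rz":0,"gripper":0.82},{"dx":-2,"dy":0,"dz":45,"rx":0,"ry":0,"rz":0,"gripper":0.82},{"dx":-2,"dy":0,"dz":46,"rx":0,"ry":0,"rz":0,"gripper":0.82},{"dx":-2,"dy":0,"dz":46,"rx":0,"ry":0,"rz":0,"gripper":0.82},{"dx":-2,"dy":0,"dz":46,"rx":0,"ry":0,"rz":0,"gripper":0.82},{"dx":-2,"dy":0,"dz":46,"rx":0,"ry":0,"rz":0,"gripper":0.82}]'

```text
t: 11.17
eef_pos: [0.4783, 0.085, 0.0973]
ee_rot: [3.141, 0.001, 2.927]
force: [-0.2, 0.2, 0.7]
width: 0.0159
gripper_force: 0.0
```

```bash
python3 plan.py '[[-28.6,65,-38,75],[-13,52.5,-39,75],[3,39.5,-39,75],[10,33.5,-39,75]]'
```

```text
t 11.17 cradle [-38.8  72.3] hdg -37.8 tip 75.3
[-28.6, 65, -38, 75] [-13.0, 1.0, 0.0] [0.001, 0.001, 0.003]
[-13, 52.5, -39, 75] [-33.0, 1.0, 0.0] [0.001, 0.001, 0.021]
[3, 39.5, -39, 75] [-53.0, 0.0, 0.0] [0.001, 0.001, 0.021]
[10, 33.5, -39, 75] [-62.0, -0.0, 0.0] [0.001, 0.001, 0.021]
```

Request:
jog_arm --targets '[{"dx":-6,"dy":0,"dz":0,"rx":0,"ry":0,"rz":0,"gripper":0.82},{"dx":-13,"dy":1,"dz":0,"rx":0,"ry":0,"rz":0,"gripper":0.82},{"dx":-21,"dy":1,"dz":0,"rx":0,"ry":0,"rz":0.01,"gripper":0.82},{"dx":-29,"dy":1,"dz":0,"rx":0,"ry":0,"rz":0.02,"gripper":0.82},{"dx":-37,"dy":1,"dz":0,"rx":0,"ry":0,"rz":0.02,"gripper":0.82},{"dx":-46,"dy":1,"dz":0,"rx":0,"ry":0,"rz":0.02,"gripper":0.82},{"dx":-54,"dy":0,"dz":0,"rx":0,"ry":0,"rz":0.02,"gripper":0.82},{"dx":-62,"dy":0,"dz":0,"rx":0,"ry":0,"rz":0.02,"gripper":0.82}]'

```text
t: 11.83
eef_pos: [0.5391, 0.0712, 0.0964]
ee_rot: [-3.141, -0.0, 2.906]
force: [-0.3, 0.6, 0.3]
width: 0.0159
gripper_force: 0.1
```

```bash
python3 plan.py '[[14,30,-39,75],[21,24,-38,75],[28,18.5,-35,75],[35,13.5,-31,75],[43,9,-26,75],[51,5.5,-20,75],[59,2.5,-14,75],[66,1,-9,75]]'
```

```text
t 11.83 cradle [ 9.7 33.3] hdg -39.0 tip 74.4
[14, 30, -39, 75] [-5.0, 0.0, -1.0] [-0.0, -0.0, 0.0]
[21, 24, -38, 75] [-15.0, -1.0, -1.0] [-0.0, -0.0, -0.017]
[28, 18.5, -35, 75] [-24.0, -2.0, -1.0] [-0.0, -0.0, -0.07]
[35, 13.5, -31, 75] [-32.0, -3.0, -1.0] [-0.0, -0.0, -0.139]
[43, 9, -26, 75] [-42.0, -4.0, -1.0] [-0.0, -0.0, -0.227]
[51, 5.5, -20, 75] [-51.0, -4.0, -1.0] [-0.0, -0.0, -0.331]
[59, 2.5, -14, 75] [-60.0, -4.0, -1.0] [-0.0, -0.0, -0.436]
[66, 1, -9, 75] [-67.0, -2.0, -1.0] [-0.0, -0.0, -0.523]
```

Request:
jog_arm --targets '[{"dx":-7,"dy":0,"dz":-1,"rx":0,"ry":0,"rz":0,"gripper":0.82},{"dx":-15,"dy":-1,"dz":-1,"rx":0,"ry":0,"rz":-0.02,"gripper":0.82},{"dx":-24,"dy":-2,"dz":-1,"rx":0,"ry":0,"rz":-0.07,"gripper":0.82},{"dx":-32,"dy":-3,"dz":-1,"rx":0,"ry":0,"rz":-0.14,"gripper":0.82},{"dx":-42,"dy":-4,"dz":-1,"rx":0,"ry":0,"rz":-0.23,"gripper":0.82},{"dx":-51,"dy":-4,"dz":-1,"rx":0,"ry":0,"rz":-0.33,"gripper":0.82},{"dx":-60,"dy":-4,"dz":-1,"rx":0,"ry":0,"rz":-0.44,"gripper":0.82},{"dx":-67,"dy":-2,"dz":-1,"rx":0,"ry":0,"rz":-0.52,"gripper":0.82}]'

```text
t: 12.5
eef_pos: [0.6038, 0.0535, 0.0975]
ee_rot: [-3.141, -0.0, -2.851]
force: [0.4, 0.1, 0.1]
width: 0.0158
gripper_force: 0.1
```

```bash
python3 plan.py '[[71,0.5,-4,75],[76,0,0,75],[96,0,0,75]]'
```

```text
t 12.5 cradle [65.9  1.6] hdg -8.9 tip 75.5
[71, 0.5, -4, 75] [-5.0, -2.0, 0.0] [-0.0, -0.0, -0.085]
[76, 0, 0, 75] [-11.0, -4.0, 0.0] [-0.0, -0.0, -0.155]
[96, 0, 0, 75] [-30.0, -1.0, 0.0] [-0.0, -0.0, -0.155]
```

Request:
jog_arm --targets '[{"dx":-5,"dy":-2,"dz":0,"rx":0,"ry":0,"rz":-0.08,"gripper":0.82},{"dx":-11,"dy":-4,"dz":0,"rx":0,"ry":0,"rz":-0.155,"gripper":0.82},{"dx":-16,"dy":-3,"dz":0,"rx":0,"ry":0,"rz":-0.155,"gripper":0.82},{"dx":-21,"dy":-2,"dz":0,"rx":0,"ry":0,"rz":-0.155,"gripper":0.82},{"dx":-26,"dy":-1,"dz":0,"rx":0,"ry":0,"rz":-0.155,"gripper":0.82},{"dx":-30,"dy":-1,"dz":0,"rx":0,"ry":0,"rz":-0.155,"gripper":0.82},{"dx":-30,"dy":-1,"dz":0,"rx":0,"ry":0,"rz":-0.155,"gripper":0.82},{"dx":-20,"dy":-2,"dz":0,"rx":0,"ry":0,"rz":-0.155,"gripper":1.0}]'

```text
t: 13.17
eef_pos: [0.6238, 0.0584, 0.0974]
ee_rot: [-3.141, 0.001, -2.702]
force: [0.1, 0.3, 1.3]
width: 0.0127
gripper_force: 0.0
```

```bash
python3 plan.py '[[80,0,0,75],[104,0,0,75]]'
```

```text
t 13.17 cradle [86.4  1.2] hdg -0.3 tip 75.4
[80, 0, 0, 75] [6.0, -1.0, 0.0] [-0.0, 0.001, -0.005]
[104, 0, 0, 75] [-18.0, -1.0, 0.0] [-0.0, 0.001, -0.005]
```

Request:
jog_arm --targets '[{"dx":4,"dy":-1,"dz":0,"rx":0,"ry":0,"rz":0,"gripper":1.0},{"dx":4,"dy":-1,"dz":0,"rx":0,"ry":0,"rz":0,"gripper":1.0},{"dx":0,"dy":-1,"dz":0,"rx":0,"ry":0,"rz":0,"gripper":1.0},{"dx":-6,"dy":-1,"dz":0,"rx":0,"ry":0,"rz":0,"gripper":1.0},{"dx":-12,"dy":-1,"dz":0,"rx":0,"ry":0,"rz":0,"gripper":1.0},{"dx":-18,"dy":-1,"dz":0,"rx":0,"ry":0,"rz":0,"gripper":1.0},{"dx":-18,"dy":-1,"dz":0,"rx":0,"ry":0,"rz":0,"gripper":1.0},{"dx":0,"dy":-1,"dz":0,"rx":0,"ry":0,"rz":0,"gripper":1.0}]'

```text
t: 13.83
eef_pos: [0.6257, 0.0581, 0.0971]
ee_rot: [-3.141, 0.001, -2.701]
force: [-0.0, -0.2, 0.3]
width: 0.0005
gripper_force: 0.0
```

Request:
jog_arm --targets '[{"dx":5,"dy":0,"dz":-20,"rx":0,"ry":0,"rz":0,"gripper":1.0},{"dx":30,"dy":-10,"dz":-50,"rx":0,"ry":0,"rz":0,"gripper":1.0},{"dx":60,"dy":-40,"dz":-60,"rx":0,"ry":0,"rz":0,"gripper":1.0},{"dx":90,"dy":-70,"dz":-60,"rx":0,"ry":0,"rz":0,"gripper":1.0},{"dx":110,"dy":-100,"dz":-60,"rx":0,"ry":0,"rz":0,"gripper":1.0},{"dx":110,"dy":-110,"dz":-60,"rx":0,"ry":0,"rz":0,"gripper":1.0},{"dx":110,"dy":-110,"dz":-60,"rx":0,"ry":0,"rz":0,"gripper":1.0},{"dx":110,"dy":-110,"dz":-60,"rx":0,"ry":0,"rz":0,"gripper":1.0}]'

```text
t: 14.5
eef_pos: [0.5706, -0.09, 0.1575]
ee_rot: [3.142, 0.0, -2.704]
force: [-0.5, 0.8, -0.2]
width: 0.0007
gripper_force: 0.0
```

Run:
```python
from station import arm
import cv2
f=arm.grab_frame("side");g=arm.grab_frame("top");import numpy as np;np.savez("topE.npz",**g)
a=cv2.resize(f["frame"][160:310,180:400,::-1],None,fx=1.8,fy=1.8);b=cv2.resize(g["frame"][140:240,220:367,::-1],None,fx=2.7,fy=2.7)
cv2.imwrite("pics/s6.png",cv2.hconcat([a,b]))
```

```text
(no output)
```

View pics/s6.png

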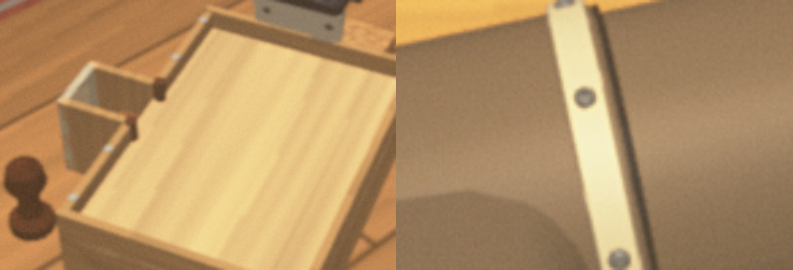

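The deck is empty, but the arm hides the slot from above. I'll draw back to check it.

Request:
jog_arm --targets '[{"dx":20,"dy":-25,"dz":-20,"rx":0,"ry":0,"rz":0,"gripper":1.0},{"dx":40,"dy":-50,"dz":-40,"rx":0,"ry":0,"rz":0,"gripper":1.0},{"dx":60,"dy":-75,"dz":-40,"rx":0,"ry":0,"rz":0,"gripper":1.0},{"dx":80,"dy":-100,"dz":-40,"rx":0,"ry":0,"rz":0,"gripper":1.0},{"dx":80,"dy":-125,"dz":-40,"rx":0,"ry":0,"rz":0,"gripper":1.0},{"dx":80,"dy":-150,"dz":-40,"rx":0,"ry":0,"rz":0,"gripper":1.0},{"dx":80,"dy":-150,"dz":-40,"rx":0,"ry":0,"rz":0,"gripper":1.0},{"dx":80,"dy":-150,"dz":-40,"rx":0,"ry":0,"rz":0,"gripper":1.0}]'

```text
t: 15.27
eef_pos: [0.5624, -0.2592, 0.1967]
ee_rot: [3.141, -0.001, -2.702]
force: [0.1, -0.3, -0.4]
width: 0.0004
gripper_force: 0.0
```

Run:
```python
from station import arm
import cv2,numpy as np
from h import *
from plan import T
g=arm.grab_frame("top");cv2.imwrite("pics/s7.png",cv2.resize(g["frame"][130:250,180:340,::-1],None,fx=4,fy=4))
V=np.array(g["view"]);R=V[:3,:3];c=-R.T@V[:3,3]
for x in(100,110,120,130,140,150):
  o=[]
  for y in(-18,-9,0,9,18):
    u,v=px(g,np.r_[T(x,y),.03]).round().astype(int);z=g["z_map"][v,u]
    o.append(round(float((c+R.T@np.array([(u-g["cx"])/g["fx"],(v-g["cy"])/g["fy"],1])*z)[2])*1000))
  print(x,o)
```

```text
100 [68, 69, 70, 68, 70]
110 [43, 46, 45, 46, 7]
120 [55, 54, 56, 55, 8]
130 [8, 57, 58, 51, 20]
140 [8, 23, 20, 910, 12]
150 [10, 12, 23, 20, 8]
```

View pics/s7.png

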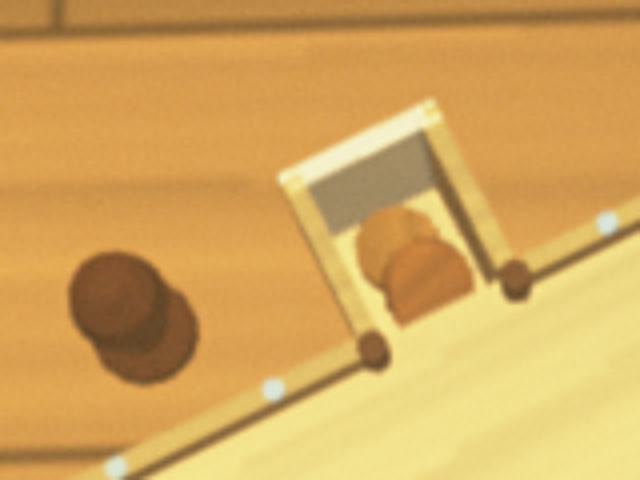

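Slot: one blank is flat and one leans on top, with its highest point at z≈58 mm, so its centre is below 60. The tilt height implies another blank underneath. I'll check quickly that no blank is left elsewhere and that everything is at rest.

Run:
```python
from station import arm
from h import *
import cv2
for n in("top","side"):
    g=arm.grab_frame(n);h=cv2.cvtColor(g["frame"],cv2.COLOR_RGB2HSV).astype(int)
    if n=="top":
        poly=np.zeros((480,640),np.uint8);cv2.fillPoly(poly,[np.array([(210,258),(272,225),(312,207),(378,175),(440,285),(265,375)])],1)
        print(blobs(tblanks(g,poly)[0],20,9999))
    ims=g["frame"][...,::-1]
    cv2.imwrite("pics/e_%s.png"%n,ims)
a=cv2.imread("pics/e_top.png");b=cv2.imread("pics/e_side.png")
cv2.imwrite("pics/e.png",cv2.vconcat([cv2.resize(a[120:420,100:520],(420,300)),cv2.resize(b[150:450,140:560],(420,300))]))
```

```text
[]
```

View pics/e.png

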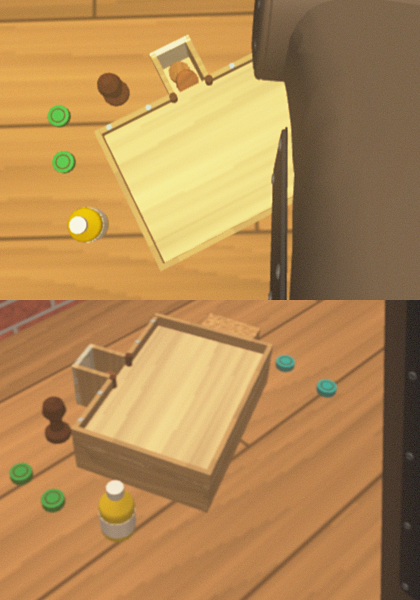

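The deck is empty in both views, the bystanders haven't moved, and the blanks are in the slot. Handing in.

```bash
python3 -c "
from station import arm
print(arm.job_done())"
```

```text
the job is handed in; nothing more can be done
None
```

I pushed all three blanks through the gate one at a time and handed the job in at about 15 s; the hand-in gave no verdict. The deck is empty, the bystanders look unmoved, and the slot shows two blanks below 60 mm, with the third inferred to be under the leaning one rather than seen.

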